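# Pack the blue polishing bar in its case

### The job

Put the blue polishing bar away: lift the green case lid by its handle until it rests open on its stop, without letting it slam, then take the blue bar from the sloping rack and lay it (not drop it) flat and square on the red inlay in the case, between the two black end blocks. Then press the yellow crossbar of the sprung hold-down all the way down over the bar until it stays there by itself. Leave the yellow bar and all the other things on the bench where they are.

Things in the scene. Friction and masses are not known exactly. Their poses are not given: they have to be found in the camera images.
- case: Fixed case, 150 mm deep (its x) by 260 mm wide (its y), 140 mm high when shut: a grey open tray 50 mm high with 5 mm walls and floor, under a deep green lid (90 mm high) that covers the whole tray. Origin: centre of the underside, on the bench; x points from the front (handle) to the back (hinge), z up. It may stand left or right of the rack, turned up to 0.3 rad.
- lid (a joint): Lid angle, rad: 0 shut, 1.66 resting on its open stop (just past upright). The lid weighs 0.35 kg; it falls shut below about 1.0 and falls open above that, fast enough to slam if let go more than about 0.2 rad short of the stop: carry it all the way.
- lid_hinge (a point): Middle of the lid's hinge line, at the back top edge of the tray: (75, 0, 50) mm in the case's frame. The line runs along the case's y. The axes of this point are the lid's: they turn with it, equal to the case's when shut.
- lid_handle (a point): Middle of the black handle bar on the front of the lid, a round bar 12 mm thick and 110 mm long along the case's y, its axis 45 mm in front of the lid's front face. When shut it lies 110 mm above the bench, 30 mm below the lid's top, 195 mm in front of the hinge and 60 mm above it.
- inlay (a point): Centre of the top of the red inlay in the tray, where the middle of the bar's underside belongs: 60 mm (case x) by 142 mm (case y), 8 mm above the bench; at (0, -40, 8) mm in the case's frame. Axes as the case's. The bar lies lengthwise along the case's y. Black end blocks, 18 mm above the bench, stand at its two ends, 144 mm apart. The tray's walls are 70 mm from it in x, front and back.
- clamp (a joint): Hold-down arm angle, rad: 0 raised (65 degrees above level), 1.134 fully down (level). A spring drives it back up if it is let go before about 0.8, and snaps and holds it down beyond that. About 5 N square to the arm at the crossbar starts it.
- clamp_bar (a point): Centre of the yellow crossbar at the free end of the hold-down arm, a round bar 18 mm thick, 62 mm long along the case's x, on which to press. Raised: at (0, 55, 123) mm in the case's frame; down: (0, 15, 60) mm, over the end of the bar.
- clamp_pivot (a point): Hold-down arm's pivot, at (0, 85, 60) mm in the case's frame, axis along the case's x; the crossbar moves on an arc of radius 70 mm about it, towards the case's -y and down. Two steel cheeks 68 mm high hold it.
- rack: Fixed plywood rack, 210 mm wide (its y) and about 130 mm deep, whose top slopes up away from the robot at 0.66 rad (38 degrees). Origin: centre of the underside; z up, x towards its high back. Two slots side by side at y = +50 and -50 mm, each with 4 mm high rails along its sides and a 14 mm lip at its lower end.
- blue_bar: The blue polishing bar, loose, 130 x 44 x 40 mm (x, y, z), 0.25 to 0.5 kg, with a paper sleeve near one end; hold it firmly near its middle or it swings in the fingers. Origin: centre of its underside; x along its length, uphill on the rack; z square to the slope. It lies in one of the rack's two slots.
- yellow_bar: A yellow bar of the same size in the other slot, to be left there. Axes likewise.
- oil: Oil bottle, 52 mm across, 150 mm high, standing in front between case and rack. Origin: centre of its foot. Leave alone.
- disc: Black rubber disc, 68 mm across, 21 mm high, lying farther back between case and rack. Leave alone.
- woodblock: Small wooden block 90 x 35 x 22 mm, lying between case and rack. Leave alone.
- tin: Tin, 70 mm across, 70 mm high, at the left. Leave alone.
- whetstone: Brown stone 150 x 50 x 25 mm, lying at the right. Leave alone.
Not all that is in view belongs to the job. What is shaped like the blue_bar but orange or turquoise is not meant.

How it is judged (in metres and radians):
On the way, in this order (a step that is already met when the one before it is completed fails the run):
1. the lid rests open on its stop (beyond 1.6 rad) (value of joint lid above 1.6 rad), for 0.2 s.
2. the blue bar lies on the inlay, within 12 mm across and 10 mm along, flat, square within 0.15 rad, the lid still open (x of blue_bar in the frame of inlay between -0.012 and 0.012 m and y of blue_bar in the frame of inlay between -0.01 and 0.01 m and z of blue_bar in the frame of inlay between -0.004 and 0.005 m and angle between the x axis of blue_bar and the y axis of case, either way round below 0.15 rad and angle between blue_bar's own z axis and vertical below 0.1 rad and value of joint lid above 1.6 rad), for 0.2 s.
3. the hold-down is down beyond 1.05 rad (value of joint clamp above 1.05 rad), for 0.2 s.
At the end, for the whole second after the job is handed in: The lid rests open (beyond 1.6 rad); the blue bar lies still and flat (within 0.1 rad) on the red inlay, its middle within 12 mm across and 10 mm along, square within 0.15 rad; the hold-down stays down beyond 1.05 rad (all of step 2 and value of joint clamp above 1.05 rad and linear speed of blue_bar below 0.02 m/s); the robot touches nothing.
It fails at once if the lid slams (faster than 3 rad/s) (velocity of joint lid above 3 rad/s or velocity of joint lid below -3 rad/s).
It fails at once if the blue bar is dropped: out of the fingers over the case, more than 15 mm above the inlay (contact force between the fingers and blue_bar below 0.05 N and z of blue_bar in the frame of inlay above 0.015 m and horizontal distance between blue_bar and inlay below 0.06 m).
It fails at once if the yellow bar or another bystander is moved more than 30 mm (distance of any of yellow_bar, oil, disc, woodblock, tin, whetstone from where it was at the start of the episode above 0.03 m).
It also fails if it takes over 67 s, if anything falls off the work surface, if the arm or the gripper's body presses on something with over 40 N, if the wrist force passes 120 N, or if a joint passes its speed limit or range.

### The arm

A 6-joint arm with a two-finger parallel gripper is mounted at the origin on the work surface. World frame = base frame: x ahead of the robot, y to its left, z up, the work surface at z = 0. Lengths are in m, angles in degrees, forces in N, time in s.
With the tool pointing down it reaches from about 0.275 to 0.775 m from the base axis. Payload 14.6 kg.
Tool frame: the origin (TCP) lies midway between the tips of the shut fingers; the grasp point (between the pads) lies 19 mm behind it; z points along the fingers, x is the direction in which the jaws open and shut, and the axes are right-handed (so a half turn about z gives the same grasp; the last joint's range is limited). The gripper opens to 85 mm and grips with 20 to 120 N. Pads are 22 mm wide; open, the fingers measure 114 mm over their backs; the gripper's body (76 mm by 85 mm) begins 54 mm behind the grasp point. The pads swing forward as they close: fully open they stand 13 mm farther back than shut.
Start: joints at [-82.867, 15.075, -2.767, 72.158, 0, 81.102], TCP at [0.145, -0.505, 0.231] pointing down, gripper open.
Joint ranges: [-151.79, 151.79], [-50.71, 97.33], [-67.44, 78.34], [-121.81, 120.89], [-77.56, 73.72], [-180, 180]. Speed limits (degrees/s): [108.29, 108.29, 147.25, 159.86, 180, 180].

### API

Orientations are given as a 3x3 rotation matrix whose columns are the frame's x, y, z axes.
In Python, from bench import readout, optics, r gives the robot as it stands.
- The arm moves only by the shell command python3 -m inch 'ROWS' [FORCE]. ROWS is JSON, a list that holds one entry, the list of rows, each a list of 7 numbers: the turn, a rotation vector about the tool's x, y, z scaled (see below), then the shift along the tool's x, y, z scaled (see below), then the gripper's target within -1 to 1 (shut at 1, half-way at 0, fully open at -1). A call has 1 to 20 rows; each row shifts and turns the pose as measured when the row begins, along the tool's axes as they then stand; what a row does not reach is not made up. The controller multiplies each number of a shift by 20 cm and each number of a turn by 2 rad. A row lasts 1/10 s, in which the tool goes at most 50 mm and 8.59 degrees, less where a joint would pass 70% of its speed; a pose out of reach is approached as far as the arm can. A call with a number of a shift or a turn outside -1 to 1 is refused whole. A call with a gripper value outside its range is refused whole. The fingers move at their own pace and stop on an object; FORCE is the grip in N (left out, the last holds). Time passes only in rows, so rows that do not move let the fingers close. It gives the time, the measured TCP pose, the force and the opening at its end, in the units of the state.
- readout.get_obs(): the state, without advancing time (a new reading comes with each control period).
- optics.read_camera(name): name is "scene" or "top" or "wrist"; returns the picture (420x560x3 uint8, red, green, blue); there is no depth.
- optics.camera_info(name): a dict with "fx", "fy", "cx", "cy" (pixels), "extrinsics" (4x4, takes a point from camera to world coordinates); the wrist camera has in their place "hand_eye" (4x4, takes a point from camera to tool coordinates, whose origin is the TCP and whose axes are the tool frame's). Camera axes: x right, y up, looking along -z (the intrinsics and any distortion apply to the point x, -y, -z); pixel columns grow to the right and rows downward; lengths in m; the calibration is good to about 2 mm. A picture is of the moment at which its call begins: read the wrist's pose just before it. camera_info takes no time and is no camera call.
- r.hand_in(): hands the job in, once; it reports no verdict.
The state is a dict: "time_s": time; "joint_pos": joint angles; "dq": joint speeds; "effort": joint torques, N m; "tool_pos": TCP position; "eef_rot": TCP orientation; "contact_force": force on the tool from outside, world axes, zero at the start; "wrist_torque": the same for the moment, N m; "width": finger opening in m.
Only numpy, scipy, OpenCV 4.12 (cv2) and the standard library are available. Lean on these libraries where they do the work, as an engineer would, in place of code of your own. Each camera call takes 0.05 s, during which the arm holds its last target. There are 200 camera calls.

## Working session

There is one attempt and no reset: what is moved stays moved. The work goes in short steps, Python scripts to look and compute and a shell command to move; the robot and the scene stay as the last step left them, time stands still between calls to the robot, and variables do not carry over. Pictures are saved under pics/ and viewed, about 8 in all and at most 12, crops included, and the job is handed in when it is done.

```bash
mkdir -p pics; ls; python3 - <<'E'
from bench import readout, optics, r
import cv2,numpy as np
o=readout.get_obs()
print({k:np.round(v,3).tolist() for k,v in o.items()})
for n in ["scene","top","wrist"]:
    print(n,{k:np.round(v,4).tolist() if not isinstance(v,str) else v for k,v in optics.camera_info(n).items()})
for n in ["scene","top"]:
    im=optics.read_camera(n); cv2.imwrite(f"pics/{n}0.png",cv2.resize(im[:,:,::-1],(784,588),interpolation=cv2.INTER_CUBIC))
    np.save(f"{n}0.npy",im)
E
```

```text
pics
{'time_s': 0.0, 'joint_pos': [-82.866, 15.098, -2.804, 72.16, -0.0, 81.103], 'dq': [0.042, 0.02, -0.008, 0.1, 0.04, -0.006], 'effort': [-0.0, -63.761, 38.456, 0.014, -0.0, -0.0], 'tool_pos': [0.145, -0.504, 0.231], 'eef_rot': [[0.276, -0.961, -0.0], [-0.961, -0.276, 0.001], [-0.001, -0.0, -1.0]], 'contact_force': [-0.821, 0.017, -0.409], 'wrist_torque': [0.015, -0.012, 0.025], 'width': 0.085}
scene {'fx': 418.3724, 'fy': 418.3724, 'cx': 281.6858, 'cy': 211.3203, 'extrinsics': [[0.5056, -0.6065, 0.6136, 1.1841], [0.8627, 0.3461, -0.3688, -0.3839], [0.0113, 0.7158, 0.6982, 0.8129], [0.0, 0.0, 0.0, 1.0]]}
top {'fx': 434.7206, 'fy': 434.7206, 'cx': 282.3991, 'cy': 214.4703, 'extrinsics': [[0.0067, 0.9951, -0.099, 0.4385], [-0.9999, 0.008, 0.013, 0.0209], [0.0137, 0.0989, 0.995, 1.3333], [0.0, 0.0, 0.0, 1.0]]}
wrist {'fx': 314.279, 'fy': 314.279, 'cx': 275.01, 'cy': 208.6838, 'hand_eye': [[1.0, -0.0002, 0.0, 0.0001], [-0.0002, -0.9618, -0.2738, -0.07], [0.0, 0.2738, -0.9618, -0.1416], [0.0, 0.0, 0.0, 1.0]]}
```

View pics/top0.png

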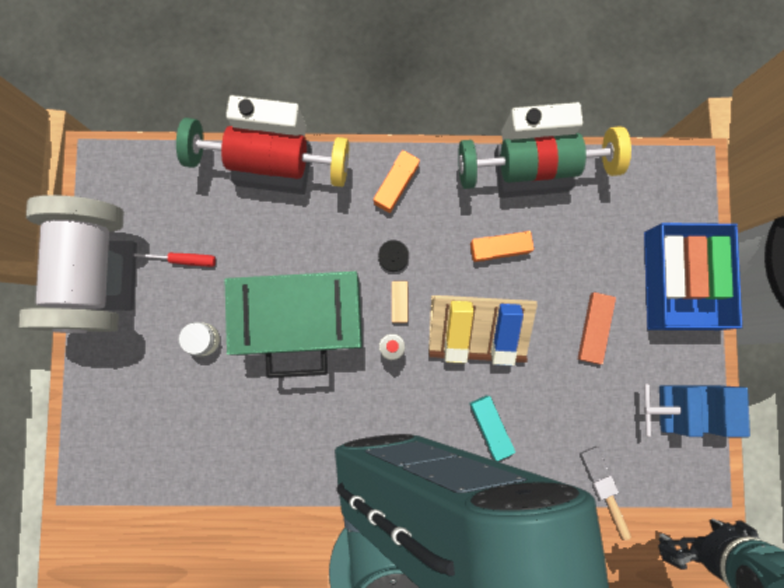

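View pics/scene0.png

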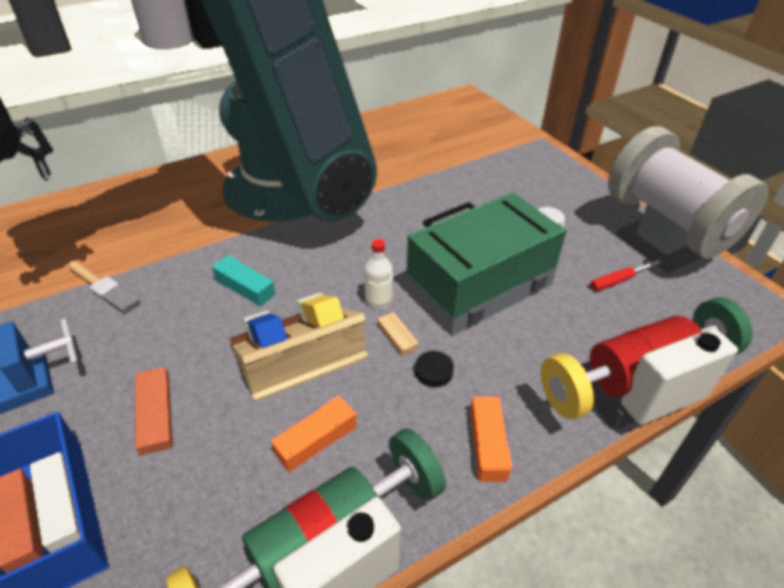

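The top view shows the case on the left: its lid corners are near (226,281), (358,272), (361,346), (229,355), and the handle is at about (296,368). The blue bar is in the right-hand slot at about (509,332). The scene view agrees. Next I'll enlarge both.

```bash
python3 - <<'E'
import cv2,numpy as np
im=np.load("top0.npy")[:,:,::-1]
a=im[185:285,155:265]; b=im[200:270,295:395]
f=lambda x,s:cv2.resize(x,None,fx=s,fy=s,interpolation=cv2.INTER_CUBIC)
A=f(a,4);B=f(b,3.5)
out=np.zeros((400,800,3),np.uint8);out[:400,:440]=A;out[:245,450:800]=B
cv2.imwrite("pics/c0.png",out)
E
```

```text
(no output)
```

View pics/c0.png

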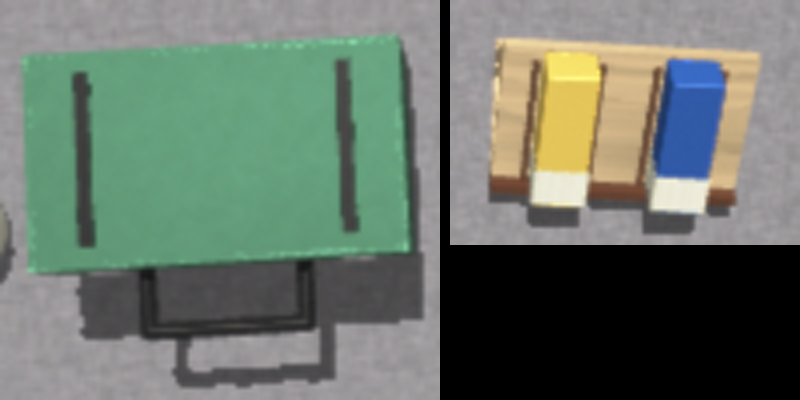

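The crop shows these pixels:
- **Lid corners:** (24,58), (399,38), (409,250), (31,271).
- **Handle bar:** from (148,331) to (310,324).
- **Blue bar:** the top face spans about (667,81), (719,87), (705,212), (648,207), with its high end face above that.

Next I'll fit the poses.

```bash
cat > h.py <<'E'
import numpy as np, cv2
from scipy.optimize import least_squares
from scipy.spatial.transform import Rotation as R
from bench import readout, optics, r
def cam(n,obs=None):
    c=optics.camera_info(n)
    if n=="wrist":
        T=np.eye(4);T[:3,:3]=obs["eef_rot"];T[:3,3]=obs["tool_pos"]; E=T@np.array(c["hand_eye"])
    else: E=np.array(c["extrinsics"])
    return c,E
def proj(P,c,E):
    p=(np.atleast_2d(P)-E[:3,3])@E[:3,:3]
    return np.c_[c["cx"]-c["fx"]*p[:,0]/p[:,2], c["cy"]+c["fy"]*p[:,1]/p[:,2]]
def onz(uv,z,c,E):
    uv=np.atleast_2d(uv); d=np.c_[(uv[:,0]-c["cx"])/c["fx"],-(uv[:,1]-c["cy"])/c["fy"],-np.ones(len(uv))]@E[:3,:3].T
    return E[:3,3]+d*((z-E[2,3])/d[:,2])[:,None]
def uncrop(uv,s,off): return (np.array(uv,float)+.5)/s-.5+np.array(off)
def Rz(a): return R.from_euler('z',a).as_matrix()
E
python3 - <<'E'
from h import *
c,E=cam("top")
L=uncrop([(24,58),(399,38),(409,250),(31,271),(148,329),(310,322)],4,(155,185))
P=np.r_[onz(L[:4],.14,c,E),onz(L[4:],.11,c,E)]
print(P.round(4)); d=lambda i,j:np.linalg.norm(P[i]-P[j]); print(d(0,1),d(3,2),d(0,3),d(1,2),d(4,5))
m=np.array([(.075,.13,.14),(.075,-.13,.14),(-.075,-.13,.14),(-.075,.13,.14),(-.12,.055,.11),(-.12,-.055,.11)])
f=lambda q:((m@Rz(q[2]).T+[q[0],q[1],0])-P)[:,:2].ravel()
s=least_squares(f,[.5,.2,0]);print("case",s.x, (f(s.x)*1e3).round(1))
B=uncrop(np.array([(667,81),(719,87),(705,212),(648,207),(672,60),(722,66)])-[450,0],3.5,(295,200))
mb=np.array([(.065,.022,.04),(.065,-.022,.04),(-.065,-.022,.04),(-.065,.022,.04),(.065,.022,0),(.065,-.022,0)])
def bar(q): return mb@(Rz(q[3])@R.from_euler('y',-.66).as_matrix()).T+q[:3]
g=lambda q:(proj(bar(q),c,E)-B).ravel()
t=least_squares(g,[.5,-.1,.07,0]);print("bar",t.x,g(t.x).round(2))
print("bar mid top etc",bar(t.x).round(3))
Y=onz(uncrop([(393*1,347)],1.4,(0,0)),.15,c,E);print("oil top approx",Y)
cs,Es=cam("scene");print("bar in scene(784 px)",(proj(bar(t.x),cs,Es)*1.4).round(0).tolist())
E
```

```text
[[0.5971 0.3415 0.14  ]
 [0.6132 0.0834 0.14  ]
 [0.4669 0.0746 0.14  ]
 [0.4508 0.3317 0.14  ]
 [0.4114 0.257  0.11  ]
 [0.417  0.1444 0.11  ]]
0.25864885889136985 0.25762378561779936 0.14656878681805668 0.14659825513745442 0.11274122303301176
case [0.53266852 0.20789958 0.06155155] [ 2.5  0.8  2.3 -0.6 -1.1 -1.1 -1.   1.3 -1.9 -1.6 -0.7  1.2]
bar [ 0.51068084 -0.23835715 -0.00511001 -0.06088504] [ 1.62  1.04  1.72  0.36 -1.55 -0.34  0.55  0.12 -1.37 -0.26 -1.08 -0.97]
bar mid top etc [[ 0.539 -0.218  0.066]
 [ 0.536 -0.262  0.066]
 [ 0.434 -0.256 -0.013]
 [ 0.436 -0.212 -0.013]
 [ 0.563 -0.22   0.035]
 [ 0.561 -0.263  0.035]]
oil top approx [[0.4655072  0.00987312 0.15      ]]
bar in scene(784 px) [[280.0, 347.0], [254.0, 356.0], [244.0, 346.0], [267.0, 338.0], [287.0, 369.0], [261.0, 379.0]]
```

```bash
r='[-0,0,-0.0676,0,0,0,0]'; python3 -m inch "[[[0,0,-0.0676,0,0,0,0],[0,0,-0.0676,0,0,0,0],[0,0,-0.0676,0,0,0,0],[0,0,-0.0676,0,0,0,0],[0,0,-0.0676,0,0,0,0],[0,0,-0.0676,0,0,0,0],[0,0,-0.0676,0,0,0,0],[0,0,-0.0676,0,0,0,0],[0,0,-0.0676,0,0,0,0],[0,0,-0.0676,0,0,0,0]]]" 30
cat >> h.py <<'E'
def go(p,Rt,print_=True):
    "remaining move to TCP pose, in tool axes and scaled units"
    o=readout.get_obs(); Rc=np.array(o["eef_rot"])
    sh=Rc.T@(np.array(p)-o["tool_pos"]); tu=R.from_matrix(Rc.T@Rt).as_rotvec()
    print("turn/2",(tu/2).round(4),"shift/.2",(sh/.2).round(4),"w",round(float(o["width"]),4),"F",np.round(o["contact_force"],1),"t",o["time_s"],"tcp",np.round(o["tool_pos"],4),"q",np.round(o["joint_pos"],0))
CX,CY,CA=0.5327,0.2079,0.0616
def case(p): return Rz(CA)@np.array(p)+[CX,CY,0]
def down(yaw): return Rz(yaw)@np.diag([1.,-1,-1])
def handle(th):
    a=np.arctan2(.06,-.195)-th; return case([.075+.204*np.cos(a),0,.05+.204*np.sin(a)])
E
python3 -c "
from h import *
go(handle(0)+[0,0,.10],down(CA))"
```

```text
time_s: 1.1
tool_pos: [0.1447, -0.5025, 0.228]
eef_rot: [[0.994, 0.113, -0.001], [0.113, -0.994, 0.008], [-0.0, -0.008, -1.0]]
contact_force: [-0.4, 0.7, 0.1]
width: 0.0427
turn/2 [-0.0039  0.0001  0.0257] shift/.2 [ 1.7292 -3.3407  0.1157] w 0.0427 F [-0.4  0.7  0.1] t 1.1 tcp [ 0.1447 -0.5025  0.228 ] q [-83.  15.  -3.  72.   0.   1.]
```

```bash
python3 -m inch '[[[0,0,0.0257,0.085,-0.17,0,0],[0,0,0,0.085,-0.17,0,0],[0,0,0,0.085,-0.17,0,0],[0,0,0,0.085,-0.17,0,0],[0,0,0,0.085,-0.17,0,0],[0,0,0,0.085,-0.17,0,0],[0,0,0,0.085,-0.17,0,0],[0,0,0,0.085,-0.17,0,0],[0,0,0,0.085,-0.17,0,0],[0,0,0,0.085,-0.17,0,0],[0,0,0,0.085,-0.17,0,0],[0,0,0,0.085,-0.17,0,0],[0,0,0,0.085,-0.17,0,0],[0,0,0,0.085,-0.17,0,0],[0,0,0,0.085,-0.17,0,0],[0,0,0,0.085,-0.17,0,0],[0,0,0,0.085,-0.17,0,0],[0,0,0,0,0,0,0]]]'
python3 -c "
from h import *
go(handle(0)+[0,0,.10],down(CA))"
```

```text
time_s: 2.9
tool_pos: [0.3975, 0.1194, 0.2303]
eef_rot: [[0.998, 0.065, -0.001], [0.065, -0.998, 0.012], [-0.001, -0.012, -1.0]]
contact_force: [-1.2, -0.1, -0.6]
width: 0.0428
turn/2 [-0.0058  0.0003  0.0016] shift/.2 [ 0.1031 -0.3985  0.1061] w 0.0428 F [-1.2 -0.1 -0.6] t 2.9 tcp [0.3975 0.1194 0.2303] q [  5.   4. -17.  69.   1.  91.]
```

```bash
python3 -m inch '[[[-0.0058,0,0.0016,0.034,-0.133,0.035,0],[0,0,0,0.034,-0.133,0.035,0],[0,0,0,0.034,-0.133,0.035,0],[0,0,0,0,0,0,0],[0,0,0,0,0,0,0]]]'
python3 -c "
from h import *
go(handle(0)+[0,0,.10],down(CA))
o=readout.get_obs();im=optics.read_camera('wrist');cv2.imwrite('pics/w1.png',im[:,:,::-1])
c,E=cam('wrist',o)
print(proj([case([-.12,.055,.11]),case([-.12,-.055,.11]),case([-.075,.13,.14]),case([-.075,-.13,.14])],c,E).round(1))"
```

```text
time_s: 3.4
tool_pos: [0.4124, 0.2028, 0.2078]
eef_rot: [[0.998, 0.063, -0.003], [0.063, -0.998, -0.002], [-0.003, 0.002, -1.0]]
contact_force: [0.9, 0.1, -0.1]
width: 0.0427
turn/2 [0.0009 0.0015 0.0007] shift/.2 [ 0.002   0.0117 -0.0112] w 0.0427 F [ 0.9  0.1 -0.1] t 3.4 tcp [0.4124 0.2028 0.2078] q [ 16.   9. -14.  67.  -0. 102.]
[[275.2 142.5]
 [275.  275.4]
 [351.7  16.5]
 [329.8 376. ]]
```

View pics/w1.png

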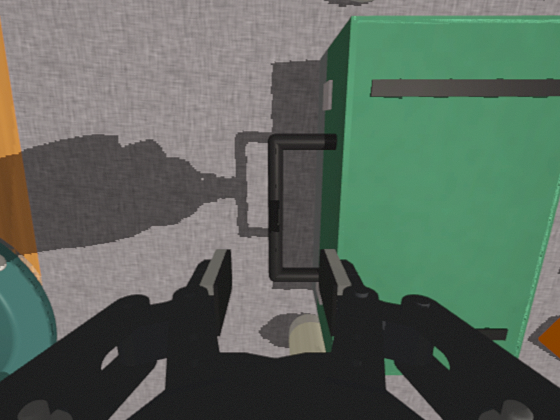

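The wrist view shows the handle bar at u≈276, rows 138–278. I predicted 275 and 142–275, so the case pose is confirmed. I'll narrow the jaws and go down.

```bash
python3 -m inch '[[[0,0,0,0.002,0.012,0,0.35],[0,0,0,0,0,0.1,0.35],[0,0,0,0,0,0.1,0.35],[0,0,0,0,0,0.1,0.35],[0,0,0,0,0,0.1,0.35],[0,0,0,0,0,0.05,0.35],[0,0,0,0,0,0,0.35]]]'
python3 -c "
from h import *
go(handle(0)-[0,0,.015],down(CA))"
```

```text
time_s: 4.15
tool_pos: [0.414, 0.1938, 0.1175]
eef_rot: [[0.998, 0.055, 0.002], [0.055, -0.998, -0.001], [0.002, 0.002, -1.0]]
contact_force: [-0.4, -0.5, 0.5]
width: 0.028
turn/2 [ 0.0008 -0.0008 -0.0034] shift/.2 [-0.0036 -0.0339  0.1124] w 0.028 F [-0.4 -0.5  0.5] t 4.15 tcp [0.414  0.1938 0.1175] q [ 15.  12. -25.  52.  -0. 102.]
```

```bash
python3 -m inch '[[[0,0,-0.003,-0.004,-0.03,0.06,0.35],[0,0,0,0,0,0.055,0.35],[0,0,0,0,0,0,0.35],[0,0,0,0,0,0,0.35]]]'
python3 -c "
from h import *
go(handle(0)-[0,0,.015],down(CA))"
```

```text
time_s: 4.55
tool_pos: [0.4146, 0.1988, 0.0964]
eef_rot: [[0.998, 0.059, 0.005], [0.059, -0.998, -0.001], [0.005, 0.001, -1.0]]
contact_force: [0.2, -0.5, 0.5]
width: 0.0276
turn/2 [ 0.0006 -0.0025 -0.0012] shift/.2 [-0.0076 -0.0089  0.0069] w 0.0276 F [ 0.2 -0.5  0.5] t 4.55 tcp [0.4146 0.1988 0.0964] q [ 16.  14. -27.  49.  -0. 102.]
```

```bash
python3 -m inch '[[[0,0,0,0,0,0,1],[0,0,0,0,0,0,1],[0,0,0,0,0,0,1],[0,0,0,0,0,0,1]]]' 30
python3 -c "
from h import *
go(handle(0)-[0,0,.015],down(CA))
for t in np.arange(0,1.8,.12): print(t.round(2),((Rz(CA).T@(handle(min(t+.12,1.66))-handle(t)))/.2).round(4))"
```

```text
time_s: 4.95
tool_pos: [0.4126, 0.1986, 0.0976]
eef_rot: [[0.998, 0.059, 0.002], [0.059, -0.998, -0.0], [0.002, 0.0, -1.0]]
contact_force: [0.3, 0.6, -2.1]
width: 0.0109
turn/2 [ 0.0001 -0.001  -0.0011] shift/.2 [ 0.0023 -0.0094  0.0133] w 0.0109 F [ 0.3  0.6 -2.1] t 4.95 tcp [0.4126 0.1986 0.0976] q [ 16.  14. -27.  49.  -0. 102.]
0.0 [0.0429 0.     0.1145]
0.12 [0.0563 0.     0.1086]
0.24 [ 0.0689 -0.      0.1011]
0.36 [ 0.0805 -0.      0.0921]
0.48 [0.091  0.     0.0818]
0.6 [ 0.1001 -0.      0.0703]
0.72 [ 0.1078 -0.      0.0578]
0.84 [ 0.1139 -0.      0.0445]
0.96 [ 0.1185 -0.      0.0305]
1.08 [0.1213 0.     0.0161]
1.2 [ 0.1223 -0.      0.0015]
1.32 [ 0.1216  0.     -0.0131]
1.44 [ 0.1192 -0.     -0.0276]
1.56 [ 0.0962  0.     -0.0338]
1.68 [-0.0188  0.      0.0079]
1.8 [-0.128   0.      0.0631]
```

```bash
cat >> h.py <<'E'
def lid():
    o=readout.get_obs(); b=np.array(o["tool_pos"])-np.array(o["eef_rot"])[:,2]*.0125
    p=Rz(CA).T@(b-[CX,CY,0])-[.075,0,.05]
    th=np.arctan2(.06,-.195)-np.arctan2(p[2],p[0])
    print("theta",th.round(3),"radius err mm",(1e3*(np.hypot(p[0],p[2])-.204)).round(1),"y mm",(p[1]*1e3).round(1)); go(handle(th)-[0,0,.0125],down(CA))
    for d in (.12,.24,.36,.48,.6,.72,.84): 
        if th+d-.12<1.66: print(round(d,2),((Rz(CA).T@(handle(min(th+d,1.68))-handle(th+d-.12)))/.2).round(4))
E
python3 -m inch '[[[0,0,0,0.04,0,-0.115,1],[0,0,0,0.053,0,-0.11,1],[0,0,0,0.065,0,-0.103,1]]]' 
python3 -c "
from h import *
lid()"
```

```text
time_s: 5.25
tool_pos: [0.447, 0.2007, 0.1647]
eef_rot: [[0.998, 0.059, 0.006], [0.059, -0.998, 0.0], [0.006, 0.0, -1.0]]
contact_force: [20.2, 3.7, -18.6]
width: 0.0109
theta 0.37 radius err mm 1.2 y mm -1.9
turn/2 [ 0.0001 -0.0032 -0.0011] shift/.2 [ 0.0044 -0.0096  0.0038] w 0.0109 F [ 20.2   3.7 -18.6] t 5.25 tcp [0.447  0.2007 0.1647] q [ 15.  13. -16.  60.  -0. 101.]
0.12 [ 0.0815 -0.      0.0913]
0.24 [0.0918 0.     0.0809]
0.36 [0.1008 0.     0.0693]
0.48 [ 0.1084 -0.      0.0567]
0.6 [ 0.1144 -0.      0.0433]
0.72 [0.1188 0.     0.0293]
0.84 [0.1214 0.     0.0149]
```

```bash
python3 -m inch '[[[0,0,0,0.085,0,-0.087,1],[0,0,0,0.092,0,-0.081,1],[0,0,0,0.1,0,-0.07,1],[0,0,0,0.108,0,-0.057,1]]]' 
python3 -c "
from h import *
lid()"
```

```text
time_s: 5.65
tool_pos: [0.5257, 0.2057, 0.2283]
eef_rot: [[0.998, 0.06, 0.008], [0.06, -0.998, 0.002], [0.008, -0.001, -1.0]]
contact_force: [8.2, 4.0, -18.6]
width: 0.0109
theta 0.865 radius err mm 3.8 y mm -1.8
turn/2 [-0.0007 -0.0038 -0.0009] shift/.2 [ 0.0068 -0.0088  0.0173] w 0.0109 F [  8.2   4.  -18.6] t 5.65 tcp [0.5257 0.2057 0.2283] q [ 13.  19.   2.  73.   0. 100.]
0.12 [0.115  0.     0.0416]
0.24 [ 0.1192 -0.      0.0275]
0.36 [0.1216 0.     0.0131]
0.48 [ 0.1223 -0.     -0.0016]
0.6 [ 0.1212 -0.     -0.0162]
0.72 [ 0.1184  0.     -0.0306]
0.84 [ 0.0903 -0.     -0.034 ]
```

```bash
python3 -m inch '[[[0,0,0,0.11,0,-0.025,1],[0,0,0,0.115,0,-0.02,1],[0,0,0,0.115,0,-0.01,1],[0,0,0,0.115,0,0.003,1]]]' 
python3 -c "
from h import *
lid()"
```

```text
time_s: 6.05
tool_pos: [0.6206, 0.2118, 0.2454]
eef_rot: [[0.998, 0.06, 0.014], [0.06, -0.998, 0.004], [0.014, -0.003, -1.0]]
contact_force: [-0.3, 2.4, -5.8]
width: 0.0105
theta 1.334 radius err mm 4.3 y mm -1.6
turn/2 [-0.0017 -0.007  -0.0006] shift/.2 [-0.0025 -0.0077  0.0215] w 0.0105 F [-0.3  2.4 -5.8] t 6.05 tcp [0.6206 0.2118 0.2454] q [12. 28. 19. 81.  0. 98.]
0.12 [ 0.1214 -0.     -0.0148]
0.24 [ 0.1188  0.     -0.0292]
0.36 [ 0.1017  0.     -0.0376]
```

```bash
python3 -m inch '[[[0,0,0,0.07,0,0.015,1],[0,0,0,0.07,0,0.018,1],[0,0,0,0.065,0,0.018,1],[0,0,0,0.06,0,0.018,1],[0,0,0,0.05,0,0.018,1]]]' 
python3 -c "
from h import *
lid()"
```

```text
time_s: 6.55
tool_pos: [0.6853, 0.2159, 0.2302]
eef_rot: [[0.998, 0.061, 0.01], [0.06, -0.998, 0.005], [0.011, -0.005, -1.0]]
contact_force: [-87.1, -10.2, 67.2]
width: 0.0107
theta 1.656 radius err mm 3.7 y mm -1.5
turn/2 [-0.0024 -0.0054 -0.0005] shift/.2 [-0.0078 -0.0069  0.0173] w 0.0107 F [-87.1 -10.2  67.2] t 6.55 tcp [0.6853 0.2159 0.2302] q [11. 35. 31. 85.  0. 97.]
0.12 [ 0.023  -0.     -0.0096]
```

```bash
python3 -m inch '[[[0,0,0,-0.01,0,-0.01,1],[0,0,0,0,0,0,1]]]' 
python3 -c "
from h import *
lid()"
```

```text
time_s: 6.75
tool_pos: [0.6819, 0.2156, 0.2306]
eef_rot: [[0.998, 0.061, 0.004], [0.061, -0.998, 0.004], [0.005, -0.004, -1.0]]
contact_force: [3.5, 0.7, 3.3]
width: 0.0106
theta 1.64 radius err mm 2.9 y mm -1.6
turn/2 [-0.0021 -0.0024 -0.0004] shift/.2 [-0.0055 -0.0076  0.0134] w 0.0106 F [3.5 0.7 3.3] t 6.75 tcp [0.6819 0.2156 0.2306] q [11. 35. 31. 85.  0. 97.]
0.12 [ 0.0379 -0.     -0.0155]
```

Near the stop with the force relaxed. I'll open to about 40 mm and lift straight up.

```bash
python3 -m inch '[[[0,0,0,0,0,0,0.3],[0,0,0,0,0,0,0.1],[0,0,0,0,0,0,0.1],[0,0,0,0,0,-0.06,0.1],[0,0,0,0,0,-0.12,0.1],[0,0,0,-0.02,0,-0.12,0],[0,0,0,-0.1,0,-0.1,-1],[0,0,0,-0.15,0.15,0,-1],[0,0,0,-0.15,0.15,0,-1],[0,0,0,-0.15,0.15,0,-1],[0,0,0,-0.15,0.15,0,-1],[0,0,0,-0.15,0.15,0,-1],[0,0,0,-0.1,0.15,0,-1],[0,0,0,0,0.2,0,-1],[0,0,0,0,0.2,0,-1],[0,0,0,0,0.2,0,-1],[0,0,0,0,0.2,0,-1],[0,0,0,0,0,0,-1]]]' 
python3 - <<'E'
from h import *
go([.4,-.2,.3],down(CA))
im=optics.read_camera('top');np.save('top1.npy',im)
s=optics.read_camera('scene');np.save('scene1.npy',s)
a=cv2.resize(im[180:290,150:400,::-1],None,fx=3,fy=3,interpolation=cv2.INTER_CUBIC)
b=cv2.resize(s[190:300,150:410,::-1],None,fx=3,fy=3,interpolation=cv2.INTER_CUBIC)[:270]
o=np.zeros((600,780,3),np.uint8);o[:330,:750]=a;o[330:600]=b;cv2.imwrite('pics/c1.png',o)
E
```

```text
time_s: 8.55
tool_pos: [0.5019, -0.1482, 0.3138]
eef_rot: [[0.998, 0.062, 0.018], [0.062, -0.998, 0.001], [0.018, 0.001, -1.0]]
contact_force: [-0.3, 1.5, 0.3]
width: 0.0853
turn/2 [ 0.0003 -0.0091  0.0004] shift/.2 [-0.5257  0.2267  0.0595] w 0.0853 F [-0.3  1.5  0.3] t 8.55 tcp [ 0.5019 -0.1482  0.3138] q [-26.  14.   8.  83.   0.  61.]
```

View pics/c1.png

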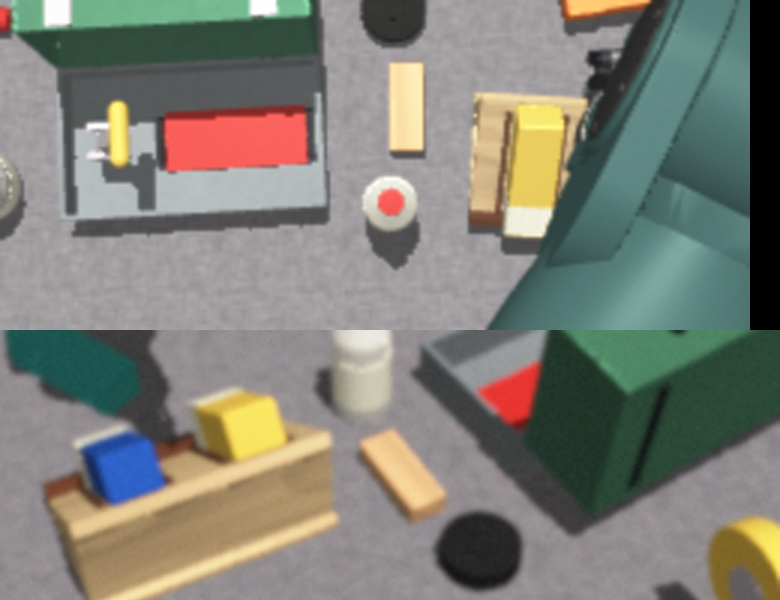

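The lid is open and the arm is clear. The red inlay's corners are at about (163,117), (306,108), (308,163), (166,172) in the upper crop. In the scene crop, the top edge of the blue bar's high end face runs from about (86,463) to (150,440). Next I'll refine the bar's pose using both cameras.

```bash
python3 - <<'E'
from h import *
c,E=cam("top");cs,Es=cam("scene")
I=uncrop([(163,117),(306,108),(308,163),(166,172)],3,(150,180))
P=onz(I,.008,c,E);print(P.round(4),P.mean(0),case([0,-.04,.008]))
B=uncrop(np.array([(667,81),(719,87),(705,212),(648,207),(672,60),(722,66)])-[450,0],3.5,(295,200))
S=uncrop(np.array([(150,440),(86,463)])-[0,330],3,(150,190))
mb=np.array([(.065,.022,.04),(.065,-.022,.04),(-.065,-.022,.04),(-.065,.022,.04),(.065,.022,0),(.065,-.022,0)])
def bar(q): return mb@(Rz(q[3])@R.from_euler('y',-.66).as_matrix()).T+q[:3]
g=lambda q:np.r_[(proj(bar(q),c,E)-B).ravel(),(proj(bar(q)[:2],cs,Es)-S).ravel()]
t=least_squares(g,[.5,-.1,.07,0],loss='soft_l1');print("bar",t.x.round(4),g(t.x).round(2))
q=t.x;Rb=Rz(q[3])@R.from_euler('y',-.66).as_matrix();Rt=np.c_[Rb[:,1],Rb[:,0],-Rb[:,2]]
go(q[:3]+Rb[:,2]*.17,Rt)
E
```

```text
[[0.5556 0.243  0.008 ]
 [0.5659 0.0977 0.008 ]
 [0.5098 0.0949 0.008 ]
 [0.4996 0.2386 0.008 ]] [0.53274451 0.16853225 0.008     ] [0.53516244 0.16797587 0.008     ]
bar [ 0.5068 -0.2281  0.0567 -0.0694] [ 2.2   0.61  3.06  0.11 -0.92  1.1   0.49  1.39 -0.81 -1.03  0.2  -1.56
  0.15  0.86  2.44 -0.54]
turn/2 [-0.264   0.2289 -0.6924] shift/.2 [-0.5285  0.3469  0.6059] w 0.085 F [ 0.1  0.9 -0.7] t 8.65 tcp [ 0.5016 -0.145   0.3141] q [-25.  14.   8.  83.   1.  61.]
```

```bash
python3 -m inch '[[[-0.022,0.0191,-0.0577,0,0,-0.02,-0.6],[-0.022,0.0191,-0.0577,0,0,-0.02,-0.6],[-0.022,0.0191,-0.0577,0,0,0,-0.6],[-0.022,0.0191,-0.0577,0,0,0,-0.6],[-0.022,0.0191,-0.0577,0,0,0,-0.6],[-0.022,0.0191,-0.0577,0,0,0,-0.6],[-0.022,0.0191,-0.0577,0,0,0,-0.6],[-0.022,0.0191,-0.0577,0,0,0,-0.6],[-0.022,0.0191,-0.0577,0,0,0,-0.6],[-0.022,0.0191,-0.0577,0,0,0,-0.6],[-0.022,0.0191,-0.0577,0,0,0,-0.6],[-0.022,0.0191,-0.0577,0,0,0,-0.6],[0,0,0,0,0,0,-0.6]]]'
cat >> h.py <<'E'
def bgo(q,h):
    Rb=Rz(q[3])@R.from_euler('y',-.66).as_matrix();Rt=np.c_[Rb[:,1],Rb[:,0],-Rb[:,2]]
    go(np.array(q[:3])+Rb[:,2]*h,Rt)
E
python3 -c "
from h import *
bgo([ 0.5068,-0.2281,0.0567,-0.0694],.17)"
```

```text
time_s: 9.95
tool_pos: [0.5005, -0.126, 0.3258]
eef_rot: [[-0.007, 0.772, 0.636], [1.0, 0.02, -0.013], [-0.023, 0.635, -0.772]]
contact_force: [-0.9, -0.6, -0.3]
width: 0.0683
turn/2 [ 0.0147 -0.0148  0.0369] shift/.2 [-0.4553 -0.8147  0.2161] w 0.0683 F [-0.9 -0.6 -0.3] t 9.95 tcp [ 0.5005 -0.126   0.3258] q [-35. -11. -30.  37.  21. -29.]
```

```bash
python3 -m inch '[[[0.0147,-0.0148,0.0369,-0.076,-0.136,0.036,-0.6],[0,0,0,-0.08,-0.136,0.036,-0.6],[0,0,0,-0.085,-0.136,0.036,-0.6],[0,0,0,-0.085,-0.136,0.036,-0.6],[0,0,0,-0.085,-0.136,0.036,-0.6],[0,0,0,-0.085,-0.136,0.036,-0.6],[0,0,0,0,0,0,-0.6],[0,0,0,0,0,0,-0.6]]]'
python3 -c "
from h import *
q=[ 0.5068,-0.2281,0.0567,-0.0694]
bgo(q,.17)
o=readout.get_obs();im=optics.read_camera('wrist');cv2.imwrite('pics/w2.png',cv2.resize(im[:,:,::-1],(784,588),interpolation=cv2.INTER_CUBIC))
import pickle;pickle.dump(o,open('o2.pkl','wb'))"
```

```text
time_s: 10.75
tool_pos: [0.3909, -0.2162, 0.1902]
eef_rot: [[0.092, 0.79, 0.606], [0.996, -0.081, -0.045], [0.013, 0.608, -0.794]]
contact_force: [0.2, -0.7, -0.3]
width: 0.0685
turn/2 [-0.0034  0.0015 -0.013 ] shift/.2 [-0.018   0.0514  0.0337] w 0.0685 F [ 0.2 -0.7 -0.3] t 10.75 tcp [ 0.3909 -0.2162  0.1902] q [-59.  -9. -47.  28.  30. -47.]
```

View pics/w2.png

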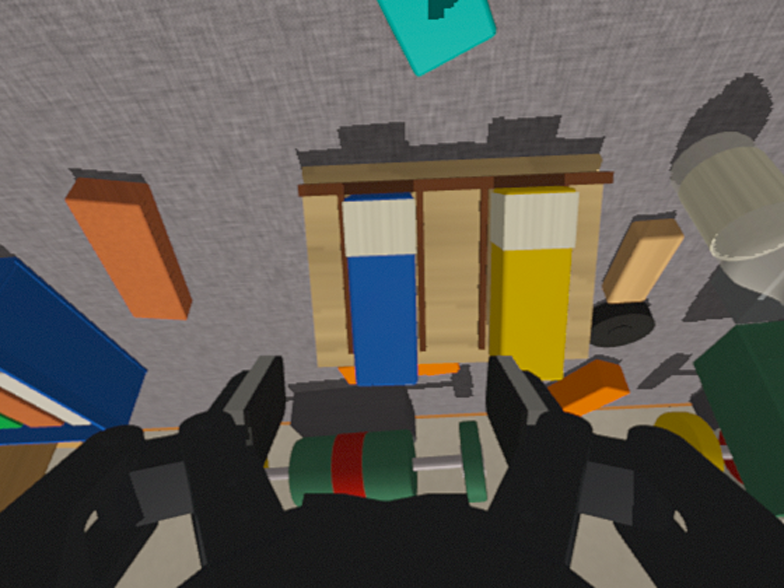

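The wrist view shows the blue bar's top face with corners near (343,200), (416,198), (417,383), (356,385) at 1.4× scale. The low, sleeved end is at the top of the image and the yellow bar is to the right. I'll refit the bar with this view added.

```bash
cat > fit.py <<'E'
from h import *
import pickle
o=pickle.load(open('o2.pkl','rb'));cw,Ew=cam('wrist',o)
c,E=cam("top");cs,Es=cam("scene")
B=uncrop(np.array([(667,81),(719,87),(705,212),(648,207)])-[450,0],3.5,(295,200))
S=uncrop(np.array([(150,440),(86,463)])-[0,330],3,(150,190))
W=uncrop([(417,383),(356,385),(343,200),(416,198)],1.4,(0,0))
mb=np.array([(.065,.022,.04),(.065,-.022,.04),(-.065,-.022,.04),(-.065,.022,.04)])
def bar(q): return mb@(Rz(q[3])@R.from_euler('y',-q[4]).as_matrix()).T+q[:3]
for fp in (1,0):
  k=lambda q: np.r_[q[:4],.66] if fp else q
  g=lambda q:np.r_[(proj(bar(k(q)),c,E)-B).ravel(),(proj(bar(k(q))[:2],cs,Es)-S).ravel(),(proj(bar(k(q)),cw,Ew)-W).ravel()]
  gw=lambda q:(proj(bar(k(q)),cw,Ew)-W).ravel()
  for n,f in (("all",g),("wrist",gw)):
    t=least_squares(f,[.5,-.22,.06,-.06,.66],loss='soft_l1');print(n,fp,t.x.round(4),f(t.x).round(1))
E
python3 fit.py
```

```text
all 1 [ 0.5097 -0.2262  0.0569 -0.0571  0.66  ] [ 1.4 -0.4  2.3 -1.  -1.3  0.   0.2  0.5  1.5  1.2  3.9 -0.   0.5  1.4
 -0.6  1.2  0.7 -1.2 -1.2 -1.5]
wrist 1 [ 0.5139 -0.2264  0.0537 -0.0589  0.66  ] [ 0.2  0.3 -0.2  0.   1.5  0.  -1.3 -0.3]
all 0 [ 0.5082 -0.226   0.0573 -0.0586  0.632 ] [ 1.4 -0.5  2.2 -1.2 -1.2  0.7  0.2  1.1  1.6  1.4  4.   0.2  0.5  1.2
 -0.5  1.   0.5 -0.8 -0.8 -1.1]
wrist 0 [ 0.505  -0.2258  0.0575 -0.0609  0.566 ] [ 0.3  0.1 -0.4 -0.2  0.1  0.2 -0.1 -0.1]
```

```bash
python3 -c "
from h import *
bgo([.510,-.2262,.0565,-.059],.08)"
```

```text
turn/2 [-0.0033  0.0045 -0.0166] shift/.2 [-0.0097  0.065   0.4937] w 0.0683 F [-0.5  0.4  0.1] t 10.8 tcp [ 0.3911 -0.2159  0.1902] q [-59.  -9. -47.  28.  30. -47.]
```

```bash
python3 -m inch '[[[-0.0033,0.0045,-0.0166,-0.002,0.016,0.12,-0.6],[0,0,0,-0.002,0.016,0.12,-0.6],[0,0,0,-0.002,0.016,0.12,-0.6],[0,0,0,-0.002,0.016,0.12,-0.6],[0,0,0,0,0,0,-0.6],[0,0,0,0,0,0,-0.6]]]'; python3 -c "
from h import *
bgo([.510,-.2262,.0565,-.059],.0)"
```

```text
time_s: 11.4
tool_pos: [0.469, -0.2193, 0.1268]
eef_rot: [[0.055, 0.786, 0.616], [0.998, -0.041, -0.038], [-0.004, 0.617, -0.787]]
contact_force: [-0.8, 0.2, -0.6]
width: 0.0685
turn/2 [0.0026 0.0007 0.0028] shift/.2 [-0.0216 -0.0543  0.404 ] w 0.0685 F [-0.8  0.2 -0.6] t 11.4 tcp [ 0.469  -0.2193  0.1268] q [-48.   2. -51.   7.  26. -39.]
```

```bash
python3 -m inch '[[[0,0,0,-0.011,-0.025,0.08,-0.6],[0,0,0,-0.011,-0.025,0.08,-0.6],[0,0,0,0,-0.005,0.08,-0.6],[0,0,0,0,0,0.06,-0.6],[0,0,0,0,0,0,-0.6],[0,0,0,0,0,0,-0.6]]]'; python3 -c "
from h import *
bgo([.510,-.2262,.0565,-.059],.0)"
```

```text
time_s: 12.0
tool_pos: [0.5, -0.2258, 0.079]
eef_rot: [[0.055, 0.782, 0.621], [0.998, -0.037, -0.042], [-0.01, 0.622, -0.783]]
contact_force: [0.1, 0.9, 0.5]
width: 0.0682
turn/2 [0.0057 0.0026 0.0044] shift/.2 [ 0.002  -0.0306  0.1193] w 0.0682 F [0.1 0.9 0.5] t 12.0 tcp [ 0.5    -0.2258  0.079 ] q [-46.  10. -54.  -5.  24. -36.]
```

```bash
python3 -m inch '[[[0.005,0.002,0.004,0,-0.02,0.05,-0.6],[0,0,0,0,-0.01,0.045,-0.6],[0,0,0,0,0,0.02,-0.6],[0,0,0,0,0,0,-0.6]]]'; python3 -c "
from h import *
bgo([.510,-.2262,.0565,-.059],.0)"
```

```text
time_s: 12.4
tool_pos: [0.5101, -0.2275, 0.0587]
eef_rot: [[0.061, 0.787, 0.614], [0.998, -0.046, -0.04], [-0.003, 0.615, -0.788]]
contact_force: [0.5, -0.2, -1.4]
width: 0.0684
turn/2 [0.0015 0.0017 0.0001] shift/.2 [ 0.0066 -0.0075  0.0079] w 0.0684 F [ 0.5 -0.2 -1.4] t 12.4 tcp [ 0.5101 -0.2275  0.0587] q [-45.  13. -54.  -8.  24. -35.]
```

```bash
python3 -m inch '[[[0,0,0,0.005,-0.005,0.004,-0.2],[0,0,0,0,0,0,0],[0,0,0,0,0,0,1],[0,0,0,0,0,0,1],[0,0,0,0,0,0,1],[0,0,0,0,0,0,1]]]' 90; python3 -c "
from h import *
bgo([.510,-.2262,.0565,-.059],.0)
im=optics.read_camera('wrist');cv2.imwrite('pics/w3.png',im[:,:,::-1])"
```

```text
time_s: 13.0
tool_pos: [0.5092, -0.2263, 0.0589]
eef_rot: [[0.061, 0.786, 0.615], [0.998, -0.046, -0.04], [-0.003, 0.616, -0.788]]
contact_force: [4.7, -0.0, -6.3]
width: 0.0553
turn/2 [0.0019 0.002  0.0002] shift/.2 [ 0.0007 -0.0045  0.0119] w 0.0553 F [ 4.7 -0.  -6.3] t 13.0 tcp [ 0.5092 -0.2263  0.0589] q [-45.  13. -55.  -8.  24. -35.]
```

View pics/w3.png

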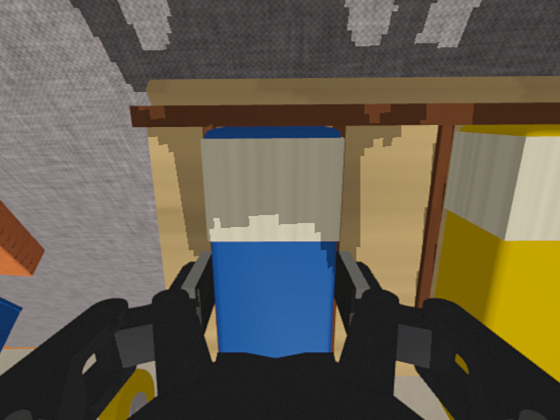

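```bash
python3 -m inch '[[[0,0,0,0,0,0,1],[0,0,0,0,0,0,1],[0,0,0,0,0,0,1]]]' 90; python3 -c "
from h import *
bgo([.510,-.2262,.0565,-.059],.0)"
```

```text
time_s: 13.35
tool_pos: [0.5092, -0.2263, 0.0589]
eef_rot: [[0.061, 0.786, 0.615], [0.998, -0.046, -0.04], [-0.003, 0.616, -0.788]]
contact_force: [4.1, -1.0, -5.4]
width: 0.0549
turn/2 [0.0018 0.002  0.0002] shift/.2 [ 0.0007 -0.0045  0.0119] w 0.0549 F [ 4.1 -1.  -5.4] t 13.35 tcp [ 0.5092 -0.2263  0.0589] q [-45.  13. -55.  -8.  24. -35.]
```

```bash
python3 -m inch '[[[0,0,0,0,0,0,-0.6],[0,0,0,0,0,0,-0.6],[0,0,0,0,-0.005,-0.025,-0.6],[0,0,0,0,0,-0.02,-0.6],[0,0,0,0,0,0,-0.5],[0,0,0,0,0,0,1],[0,0,0,0,0,0,1],[0,0,0,0,0,0,1],[0,0,0,0,0,0,1]]]' 90; python3 -c "
from h import *
bgo([.510,-.2262,.0565,-.059],.01)"
```

```text
time_s: 14.25
tool_pos: [0.5019, -0.226, 0.067]
eef_rot: [[0.062, 0.786, 0.616], [0.998, -0.046, -0.042], [-0.004, 0.617, -0.787]]
contact_force: [1.0, -0.7, -1.7]
width: 0.0427
turn/2 [0.0024 0.0026 0.0002] shift/.2 [ 0.0016 -0.0004  0.0163] w 0.0427 F [ 1.  -0.7 -1.7] t 14.25 tcp [ 0.5019 -0.226   0.067 ] q [-45.  11. -55.  -7.  24. -35.]
```

```bash
python3 -m inch '[[[0,0,0,0,0,0,1],[0,0,0,0,0,-0.03,1],[0,0,0,0,0,-0.07,1],[0,0,0,0,0,-0.1,1],[0,0,0,0,0,-0.1,1],[0,0,0,0,0,-0.1,1],[0,0,0,0,0,-0.1,1],[0,0,0,0,0,-0.05,1],[0,0,0,0,0,0,1],[0,0,0,0,0,0,1]]]' 110; python3 -c "
from h import *
bgo([.510,-.2262,.0565,-.059],.11)
im=optics.read_camera('wrist');cv2.imwrite('pics/w4.png',im[:,:,::-1])"
```

```text
time_s: 15.25
tool_pos: [0.4275, -0.2176, 0.1539]
eef_rot: [[0.063, 0.791, 0.608], [0.998, -0.051, -0.037], [0.002, 0.609, -0.793]]
contact_force: [-0.3, 0.1, -4.7]
width: 0.0424
turn/2 [-0.0024  0.0005 -0.002 ] shift/.2 [-0.0182  0.0294  0.0886] w 0.0424 F [-0.3  0.1 -4.7] t 15.25 tcp [ 0.4275 -0.2176  0.1539] q [-54.  -3. -50.  17.  28. -43.]
```

View pics/w4.png

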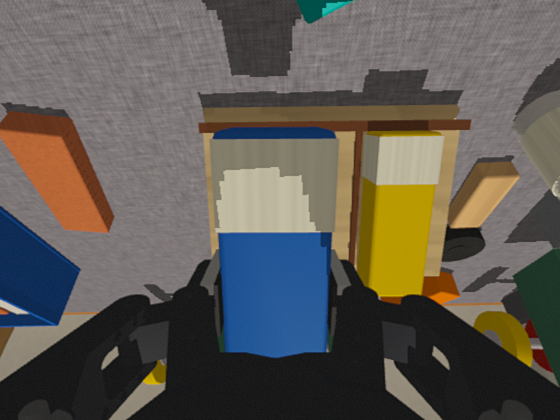

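The bar is off the rack and square in the jaws: its low top edge runs from (211,138) to (337,139), which puts its middle about 1 mm from the grip centre and its underside about 12 mm past the TCP. I'll lift and then turn it.

```bash
python3 -m inch '[[[0,0,0,0,0.06,-0.08,1],[0,0,0,0,0.07,-0.09,1],[0,0,0,0,0.07,-0.09,1],[0,0,0,0,0.07,-0.09,1],[0,0,0,0,0.07,-0.09,1],[0,0,0,0,0.06,-0.08,1],[0,0,0,0,0,0,1]]]'; cat >> h.py <<'E'
PY=CA+np.pi
def place(z,dx=0,dy=0):
    p=np.array([.534,.168,0])+Rz(CA)@[dx,-.0013+dy,0]+[0,0,z]
    go(p,down(PY))
E
python3 -c "
from h import *
place(.25)"
```

```text
time_s: 16.0
tool_pos: [0.4279, -0.2155, 0.2825]
eef_rot: [[0.061, 0.797, 0.601], [0.998, -0.055, -0.027], [0.012, 0.602, -0.799]]
contact_force: [0.9, -1.1, -5.5]
width: 0.0425
turn/2 [ 0.2457  0.2681 -0.8157] shift/.2 [1.9376 0.2196 0.3971] w 0.0425 F [ 0.9 -1.1 -5.5] t 16.0 tcp [ 0.4279 -0.2155  0.2825] q [-53. -10. -33.  42.  28. -43.]
```

```bash
python3 -m inch '[[[0.0137,0.0149,-0.0453,0,0,0,1],[0.0137,0.0149,-0.0453,0,0,0,1],[0.0137,0.0149,-0.0453,0,0,0,1],[0.0137,0.0149,-0.0453,0,0,0,1],[0.0137,0.0149,-0.0453,0,0,0,1],[0.0137,0.0149,-0.0453,0,0,0,1],[0.0137,0.0149,-0.0453,0,0,0,1],[0.0137,0.0149,-0.0453,0,0,0,1],[0.0137,0.0149,-0.0453,0,0,0,1],[0.0137,0.0149,-0.0453,0,0,0,1],[0.0137,0.0149,-0.0453,0,0,0,1],[0.0137,0.0149,-0.0453,0,0,0,1],[0.0137,0.0149,-0.0453,0,0,0,1],[0.0137,0.0149,-0.0453,0,0,0,1],[0.0137,0.0149,-0.0453,0,0,0,1],[0.0137,0.0149,-0.0453,0,0,0,1],[0.0137,0.0149,-0.0453,0,0,0,1],[0.0137,0.0149,-0.0453,0,0,0,1],[0,0,0,0,0,0,1]]]'; 
python3 -c "
from h import *
place(.25)"
```

```text
time_s: 17.9
tool_pos: [0.4291, -0.2114, 0.2445]
eef_rot: [[-0.99, -0.134, -0.05], [-0.134, 0.991, 0.006], [0.049, 0.013, -0.999]]
contact_force: [-0.1, -0.4, -5.0]
width: 0.0424
turn/2 [ 0.0054 -0.0245  0.0364] shift/.2 [-0.7719  1.8038 -0.0422] w 0.0424 F [-0.1 -0.4 -5. ] t 17.9 tcp [ 0.4291 -0.2114  0.2445] q [ -35.   12.   -5.   76.   -1. -133.]
```

```bash
python3 -m inch '[[[0.0027,-0.0122,0.018,0,0.05,-0.03,1],[0.0027,-0.0122,0.018,-0.04,0.1,-0.03,1],[0,0,0,-0.06,0.13,0,1],[0,0,0,-0.06,0.13,0,1],[0,0,0,-0.06,0.13,0,1],[0,0,0,-0.06,0.13,0,1],[0,0,0,-0.06,0.13,0,1],[0,0,0,-0.06,0.13,0,1],[0,0,0,-0.06,0.13,0,1],[0,0,0,-0.06,0.13,0,1],[0,0,0,-0.06,0.13,0,1],[0,0,0,-0.06,0.12,0,1],[0,0,0,-0.05,0.1,0,1],[0,0,0,-0.03,0.05,0,1],[0,0,0,0,0,0,1],[0,0,0,0,0,0,1]]]'; 
python3 -c "
from h import *
place(.20)"
```

```text
time_s: 19.5
tool_pos: [0.5646, 0.1257, 0.2392]
eef_rot: [[-1.0, -0.012, -0.009], [-0.012, 1.0, 0.023], [0.009, 0.023, -1.0]]
contact_force: [0.3, 0.2, -5.0]
width: 0.0427
turn/2 [ 0.0117 -0.0042 -0.0247] shift/.2 [0.1483 0.2021 0.2019] w 0.0427 F [ 0.3  0.2 -5. ] t 19.5 tcp [0.5646 0.1257 0.2392] q [  4.  21.   7.  76.   1. -87.]
```

```bash
python3 -m inch '[[[0.006,-0.002,-0.0125,0.04,0.05,0,1],[0.006,-0.002,-0.0125,0.04,0.05,0,1],[0,0,0,0.04,0.06,0,1],[0,0,0,0.03,0.04,0,1],[0,0,0,0,0,0,1],[0,0,0,0,0,0,1],[0,0,0,0,0,0,1]]]'; 
python3 -c "
from h import *
place(.13)"
```

```text
time_s: 20.2
tool_pos: [0.5287, 0.1656, 0.24]
eef_rot: [[-0.998, -0.063, 0.001], [-0.063, 0.998, -0.002], [-0.001, -0.002, -1.0]]
contact_force: [0.9, -0.5, -4.7]
width: 0.0426
turn/2 [-0.001   0.0003  0.0007] shift/.2 [-0.0268  0.0049  0.5502] w 0.0426 F [ 0.9 -0.5 -4.7] t 20.2 tcp [0.5287 0.1656 0.24  ] q [  9.  18.   3.  75.  -0. -85.]
```

```bash
python3 -m inch '[[[0,0,0,-0.013,0.002,0.05,1],[0,0,0,-0.013,0,0.08,1],[0,0,0,0,0,0.08,1],[0,0,0,0,0,0.08,1],[0,0,0,0,0,0.08,1],[0,0,0,0,0,0.08,1],[0,0,0,0,0,0.08,1],[0,0,0,0,0,0.08,1],[0,0,0,0,0,0.03,1],[0,0,0,0,0,0,1],[0,0,0,0,0,0,1]]]'; 
python3 -c "
from h import *
place(.05)
s=optics.read_camera('top');cv2.imwrite('pics/c4.png',cv2.resize(s[170:280,140:300,::-1],None,fx=4,fy=4,interpolation=cv2.INTER_CUBIC))
o=readout.get_obs();im=optics.read_camera('wrist');cv2.imwrite('pics/w5.png',im[:,:,::-1])
"
```

```text
time_s: 21.3
tool_pos: [0.5371, 0.1628, 0.1005]
eef_rot: [[-0.998, -0.057, -0.002], [-0.057, 0.998, -0.003], [0.002, -0.003, -1.0]]
contact_force: [-0.0, -1.0, -4.9]
width: 0.0426
turn/2 [-0.0013 -0.0009 -0.0022] shift/.2 [0.0133 0.0211 0.2526] w 0.0426 F [-0.  -1.  -4.9] t 21.3 tcp [0.5371 0.1628 0.1005] q [  9.  23. -12.  55.  -0. -85.]
```

View pics/w5.png

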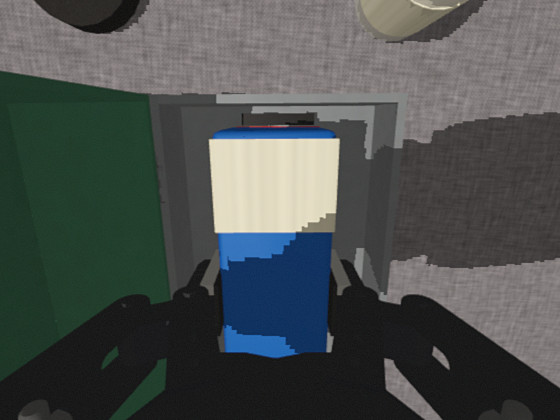

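The wrist view shows the bar square in the jaws. The far end block is centred at u≈278, against 275 for the tool axis, which agrees with the computed +2.7 mm shift. I'll continue down.

```bash
python3 -m inch '[[[0,0,-0.002,0.007,0.012,0.04,1],[0,0,0,0.006,0.011,0.06,1],[0,0,0,0,0,0.06,1],[0,0,0,0,0,0.06,1],[0,0,0,0,0,0.03,1],[0,0,0,0,0,0,1],[0,0,0,0,0,0,1]]]'; 
python3 -c "
from h import *
place(.02)
"
```

```text
time_s: 22.1
tool_pos: [0.5356, 0.1685, 0.0504]
eef_rot: [[-0.998, -0.063, 0.004], [-0.063, 0.998, -0.002], [-0.004, -0.002, -1.0]]
contact_force: [0.5, 0.1, -4.1]
width: 0.0426
turn/2 [-0.0009  0.0021  0.0007] shift/.2 [ 0.0087 -0.0084  0.1517] w 0.0426 F [ 0.5  0.1 -4.1] t 22.1 tcp [0.5356 0.1685 0.0504] q [  9.  25. -17.  47.  -0. -84.]
```

```bash
python3 -m inch '[[[0,0.002,0,0.007,-0.006,0.02,1],[0,0,0,0,0,0.03,1],[0,0,0,0,0,0.03,1],[0,0,0,0,0,0.02,1],[0,0,0,0,0,0,1],[0,0,0,0,0,0,1]]]'; 
python3 -c "
from h import *
place(.02)
"
```

```text
time_s: 22.7
tool_pos: [0.5349, 0.1672, 0.0296]
eef_rot: [[-0.998, -0.063, 0.002], [-0.063, 0.998, -0.002], [-0.002, -0.002, -1.0]]
contact_force: [0.3, 0.4, -4.9]
width: 0.0424
turn/2 [-0.0008  0.0008  0.0007] shift/.2 [ 0.0043 -0.0022  0.0481] w 0.0424 F [ 0.3  0.4 -4.9] t 22.7 tcp [0.5349 0.1672 0.0296] q [  9.  26. -19.  45.  -0. -85.]
```

Bar underside about 9 mm above the inlay. I'll lower it in small steps while watching the force.

```bash
python3 -m inch '[[[0,0,0,0.003,0,0.015,1],[0,0,0,0,0,0.015,1],[0,0,0,0,0,0,1]]]'; python3 -m inch '[[[0,0,0,0,0,0.01,1],[0,0,0,0,0,0.0,1]]]'|egrep 'pos|force';python3 -c "
from h import *
place(.02)
"
```

```text
time_s: 23.0
tool_pos: [0.5345, 0.1672, 0.0234]
eef_rot: [[-0.998, -0.063, 0.002], [-0.063, 0.998, -0.001], [-0.002, -0.002, -1.0]]
contact_force: [-0.3, -0.6, -4.7]
width: 0.0425
tool_pos: [0.5345, 0.1672, 0.0212]
contact_force: [-1.1, 0.3, -4.4]
turn/2 [-0.0008  0.0011  0.0007] shift/.2 [ 0.0023 -0.0023  0.0062] w 0.0425 F [-1.1  0.3 -4.4] t 23.2 tcp [0.5345 0.1672 0.0212] q [  9.  27. -20.  43.  -0. -85.]
```

```bash
for i in 1 ; do python3 -m inch '[[[0,0,0,0,0,0.009,1],[0,0,0,0,0,0,1]]]'|egrep 'pos|force';  python3 -m inch '[[[0,0,0,0,0,0.008,1],[0,0,0,0,0,0,1]]]'|egrep 'pos|force'; done
```

```text
tool_pos: [0.5345, 0.1672, 0.0194]
contact_force: [1.0, -0.5, -4.9]
tool_pos: [0.5346, 0.1672, 0.0177]
contact_force: [-0.2, -0.2, -5.5]
```

```bash
python3 -m inch '[[[0,0,0,0,0,0.009,1],[0,0,0,0,0,0,1]]]'|egrep 'pos|force';  python3 -m inch '[[[0,0,0,0,0,0.008,1],[0,0,0,0,0,0,1]]]'|egrep 'pos|force'
```

```text
tool_pos: [0.5349, 0.1672, 0.0164]
contact_force: [-2.3, -0.3, -1.3]
tool_pos: [0.535, 0.1672, 0.0166]
contact_force: [0.2, -0.5, -4.5]
```

```bash
python3 -m inch '[[[0,0,0,0,0,0.015,1]]]'|egrep 'pos|force';  python3 -m inch '[[[0,0,0,0,0,0.01,1]]]'|egrep 'pos|force'
```

```text
tool_pos: [0.5353, 0.1672, 0.0159]
contact_force: [-28.2, -7.7, 87.1]
tool_pos: [0.5353, 0.1672, 0.0161]
contact_force: [-13.5, -3.7, 37.6]
```

```bash
python3 -m inch '[[[0,0,0,0,0,-0.002,1],[0,0,0,0,0,0,1],[0,0,0,0,0,0,-0.1],[0,0,0,0,0,0,-0.4],[0,0,0,0,0,0,-0.5],[0,0,0,0,0,0,-0.5],[0,0,0,0,0,-0.05,-0.5],[0,0,0,0,0,-0.1,-0.5],[0,0,0,0,0,-0.15,-0.5],[0,0,0,0,0,-0.15,-0.5],[0,0,0,0,0,-0.15,-0.5],[0,0,0,0,0,-0.15,-0.5],[0,0,0,0,0,-0.15,-0.5],[0,0,0,0,0,-0.1,-0.5],[0,0,0,0,0,0,-0.5],[0,0,0,0,0,0,-0.5]]]'
python3 - <<'E'
from h import *
o=readout.get_obs();im=optics.read_camera('wrist');t=optics.read_camera('top')
import pickle;pickle.dump(o,open('o3.pkl','wb'))
a=im[:,:,::-1];b=cv2.resize(t[170:270,150:280,::-1],None,fx=4,fy=4,interpolation=cv2.INTER_CUBIC)[:,:260*2]
cv2.imwrite('pics/w6.png',cv2.resize(a,(784,588),interpolation=cv2.INTER_CUBIC)); cv2.imwrite('pics/t6.png',b)
c,E=cam('wrist',o)
P=[case([sx*.022,-.04+sy*.065,.048]) for sx,sy in ((-1,-1),(1,-1),(1,1),(-1,1))]+[case([0,-.04-.072,.018]),case([0,.055,.123])]
print((proj(P,c,E)*1.4).round(0).tolist())
E
```

```text
time_s: 25.8
tool_pos: [0.5328, 0.1672, 0.2307]
eef_rot: [[-0.998, -0.063, 0.013], [-0.063, 0.998, -0.0], [-0.013, -0.001, -1.0]]
contact_force: [0.3, 0.6, -0.2]
width: 0.0642
[[417.0, 174.0], [355.0, 174.0], [358.0, 344.0], [413.0, 344.0], [386.0, 164.0], [384.0, 432.0]]
```

View pics/w6.png

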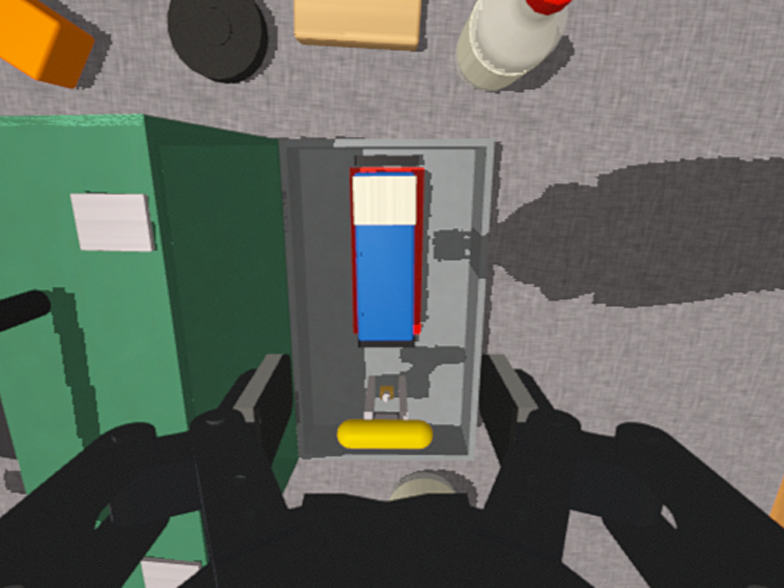

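The bar lies on the inlay between the blocks. Its corners are at (353,176), (417,176), (413,341), (358,341), within about 3 px of prediction. The crossbar is at (385,434), where I predicted (384,432). Next is the hold-down, with the fingers shut.

```bash
cat >> h.py <<'E'
def cl(y,z): go(case([0,y,z]),down(PY))
E
python3 -c "
from h import *
cl(.061,.165)
a=np.radians(65)-np.arange(0,1.14,.1134);P=np.c_[85-70*np.cos(a),60+70*np.sin(a)];print(P.round(0).tolist());print((np.diff(P,axis=0)/200*[1,-1]).round(3).tolist())"
```

```text
turn/2 [-0.0006  0.0059  0.0007] shift/.2 [-0.0102  0.5084  0.3249] w 0.064 F [0.2 0.8 0.4] t 25.9 tcp [0.5325 0.1672 0.2301] q [  9.  18.   1.  73.  -0. -84.]
[[55.0, 123.0], [48.0, 120.0], [42.0, 115.0], [36.0, 110.0], [31.0, 104.0], [26.0, 98.0], [22.0, 91.0], [19.0, 83.0], [17.0, 76.0], [15.0, 68.0], [15.0, 60.0]]
[[-0.035, 0.019], [-0.033, 0.023], [-0.03, 0.026], [-0.027, 0.029], [-0.023, 0.032], [-0.019, 0.035], [-0.015, 0.037], [-0.011, 0.038], [-0.007, 0.039], [-0.002, 0.04]]
```

```bash
python3 -m inch '[[[0,0.006,0,-0.004,0.09,0,1],[0,0,0,-0.003,0.1,0,1],[0,0,0,0,0.1,0,1],[0,0,0,0,0.1,0,1],[0,0,0,0,0.1,0,1],[0,0,0,0,0.03,0.08,1],[0,0,0,0,0,0.1,1],[0,0,0,0,0,0.08,1],[0,0,0,0,0,0.02,1],[0,0,0,0,0,0,1],[0,0,0,0,0,0,1]]]'
python3 -c "
from h import *
cl(.061,.14)"
```

```text
time_s: 27.0
tool_pos: [0.5224, 0.2737, 0.1629]
eef_rot: [[-0.998, -0.062, -0.016], [-0.062, 0.998, -0.006], [0.016, -0.005, -1.0]]
contact_force: [0.3, -0.0, 0.5]
width: -0.0005
turn/2 [-0.0026 -0.0081  0.0004] shift/.2 [-0.0331 -0.0258  0.114 ] w -0.0005 F [ 0.3 -0.   0.5] t 27.0 tcp [0.5224 0.2737 0.1629] q [ 20.  24.  -0.  67.  -0. -74.]
```

```bash
python3 -m inch '[[[-0.001,-0.008,0,-0.033,-0.02,0.03,1],[0,0,0,0,0,0.05,1],[0,0,0,0,0,0.04,1],[0,0,0,0,0,0.02,1],[0,0,0,0,0,0,1]]]'
python3 -c "
from h import *
cl(.061,.131)"
```

```text
time_s: 27.5
tool_pos: [0.5298, 0.2701, 0.135]
eef_rot: [[-0.998, -0.062, 0.002], [-0.062, 0.998, -0.002], [-0.002, -0.002, -1.0]]
contact_force: [-1.0, 0.2, -0.4]
width: -0.0002
turn/2 [-0.0012  0.0009  0.0001] shift/.2 [ 0.0048 -0.0063  0.0202] w -0.0002 F [-1.   0.2 -0.4] t 27.5 tcp [0.5298 0.2701 0.135 ] q [ 19.  24.  -4.  62.  -0. -74.]
```

```bash
python3 -m inch '[[[0,0,0,0.004,0,0.02,1],[0,0,0,0,-0.03,0.022,1],[0,0,0,0,-0.033,0.023,1],[0,0,0,0,-0.03,0.026,1],[0,0,0,0,-0.027,0.029,1]]]'
python3 -c "
from h import *
cl(.035,.112)"
```

```text
time_s: 28.0
tool_pos: [0.5314, 0.2449, 0.1162]
eef_rot: [[-0.998, -0.062, 0.009], [-0.062, 0.998, -0.004], [-0.009, -0.005, -1.0]]
contact_force: [-3.3, -3.7, 9.2]
width: -0.0
turn/2 [-0.0024  0.0043  0.0003] shift/.2 [ 0.0048 -0.0098  0.0209] w -0.0 F [-3.3 -3.7  9.2] t 28.0 tcp [0.5314 0.2449 0.1162] q [ 17.  24.  -8.  58.  -0. -77.]
```

```bash
python3 -m inch '[[[0,0,0,0.002,-0.027,0.032,1],[0,0,0,0.002,-0.025,0.035,1],[0,0,0,0,-0.021,0.037,1],[0,0,0,0,-0.017,0.039,1],[0,0,0,0,-0.013,0.04,1]]]'
python3 -c "
from h import *
cl(.019,.068)"
```

```text
time_s: 28.5
tool_pos: [0.5329, 0.2227, 0.0795]
eef_rot: [[-0.998, -0.062, 0.012], [-0.062, 0.998, -0.004], [-0.012, -0.005, -1.0]]
contact_force: [0.4, -0.1, 0.5]
width: 0.0002
turn/2 [-0.0026  0.0059  0.0002] shift/.2 [0.0063 0.0213 0.0575] w 0.0002 F [ 0.4 -0.1  0.5] t 28.5 tcp [0.5329 0.2227 0.0795] q [ 15.  25. -13.  52.  -0. -79.]
```

Contact force has gone to zero, so it has probably snapped over. I'll press on to the bottom to make sure.

```bash
python3 -m inch '[[[0,0.005,0,0.003,0.01,0.025,1],[0,0,0,0,0,0.02,1],[0,0,0,0,0,0.008,1]]]'
python3 -c "
from h import *
cl(.019,.068)"
```

```text
time_s: 28.8
tool_pos: [0.5322, 0.2247, 0.0681]
eef_rot: [[-0.998, -0.062, 0.001], [-0.062, 0.998, -0.005], [-0.001, -0.005, -1.0]]
contact_force: [-10.2, -6.4, 41.4]
width: 0.0003
turn/2 [-0.0027  0.0004  0.    ] shift/.2 [0.0027 0.0111 0.0003] w 0.0003 F [-10.2  -6.4  41.4] t 28.8 tcp [0.5322 0.2247 0.0681] q [ 15.  26. -13.  51.  -0. -79.]
```

```bash
python3 -m inch '[[[0,0,0,0,0,-0.03,1],[0,0,0,0,0,-0.06,1],[0,0,0,0,0,-0.12,1],[0,0,0,0,0,-0.15,1],[0,0,0,0,0,-0.15,1],[0,0,0,0,0,-0.15,1],[0,0,0,0,0,-0.15,1],[0,0,0,0.1,-0.1,-0.03,1],[0,0,0,0.12,-0.12,0,1],[0,0,0,0.12,-0.15,0,1],[0,0,0,0.1,-0.15,0,1],[0,0,0,0,-0.15,0,1],[0,0,0,0,-0.15,0,1],[0,0,0,0,-0.15,0,1],[0,0,0,0,-0.15,0,1],[0,0,0,0,-0.15,0,1],[0,0,0,0,-0.1,0,1],[0,0,0,0,0,0,1],[0,0,0,0,0,0,1],[0,0,0,0,0,0,1]]]'
python3 - <<'E'
from h import *
t=optics.read_camera('top');s=optics.read_camera('scene')
f=lambda x,k:cv2.resize(x[:,:,::-1],None,fx=k,fy=k,interpolation=cv2.INTER_CUBIC)
o=np.zeros((600,800,3),np.uint8)
o[:400,:480]=f(t[180:280,150:270],4); o[400:600,:280]=f(s,.5)[:200,:280]; o[400:600,300:800]=f(t[170:270,150:400],2)
cv2.imwrite('pics/f.png',o)
c,E=cam("top")
m=np.array([(-.022,.025,.048),(.022,.025,.048),(.022,-.105,.048),(-.022,-.105,.048),(-.031,.015,.06),(.031,.015,.06)])
print("pred in crop",((proj([case(x) for x in m],c,E)-[150,180]+.5)*4-.5).round(0).tolist())
E
```

```text
time_s: 30.8
tool_pos: [0.4589, -0.0594, 0.2535]
eef_rot: [[-0.998, -0.067, 0.01], [-0.067, 0.998, -0.004], [-0.01, -0.005, -1.0]]
contact_force: [0.1, 0.4, 0.1]
width: 0.0
pred in crop [[223.0, 214.0], [220.0, 155.0], [396.0, 145.0], [399.0, 205.0], [234.0, 225.0], [231.0, 140.0]]
```

View pics/f.png

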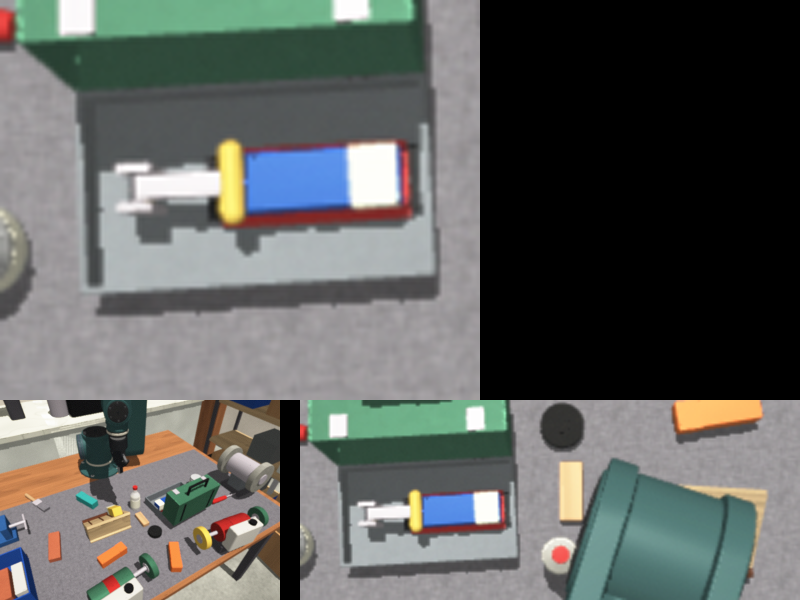

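The crossbar is at (231,181), where I predicted (232,182) for fully down. The bar's end is at about x=400 (predicted 396–399), the lid is open, and the bystanders look undisturbed. Handing in.

```bash
python3 -c "
from bench import r
print(r.hand_in())"
```

```text
the job is handed in; nothing more can be done
None
```

I finished the job and handed it in at about 31 s of the 67 s allowed; no verdict was reported. I carried the lid to its stop, laid the blue bar on the red inlay between the end blocks, and pressed the crossbar down until it stayed by itself.

**Last checks**
- **Bar:** seen from the wrist after release, all corners were within about 3 px of their predicted places. In the final top view the bar's free end was within a few pixels of prediction.
- **Hold-down:** the crossbar was about 1 px from its predicted fully-down position and stayed there with the robot clear.
- **Lid:** still open in the final pictures. I judged its angle from the pictures and the tool pose, about 1.64–1.66 rad at the stop, because the joint value is not readable.
- **Bystanders:** the yellow bar, bottle, disc and block looked undisturbed by eye. I did not measure them, and did not check the tin and whetstone one by one.

**What went less smoothly**
- **Lid force:** the wrist force peaked at about 110 N against the lid stop, close to the 120 N limit. Pressing the bar down to confirm contact reached about 90 N.
- **First grasp:** the fingers closed on the slot rails instead of the bar (55 mm opening). I opened, raised the tool and gripped again, at 43 mm.
- **Inlay position:** my two estimates of it differed by about 2.4 mm in x, so I aimed midway between them.

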